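# Set a gas metering valve and lock it

### The arm

A 6-joint arm with a two-finger parallel gripper is mounted at the origin on the work surface. World frame = base frame: x ahead of the robot, y to its left, z up, the work surface at z = 0. Lengths are in m, angles in rad, forces in N, time in s.
With the tool pointing down it reaches from about 0.375 to 0.9 m from the base axis. Payload 3.1 kg.
Tool frame: the origin (TCP) lies at the centre of the arm's flange, where the gripper is bolted on; the fingertips stand 173 mm ahead of it and the grasp point (between the pads) lies 155 mm ahead of it; z points along the fingers, y is the line along which they close (so a half turn about z gives the same grasp; the last joint's range is limited). The gripper opens to 85 mm and grips with 20 to 120 N. Pads are 22 mm wide; open, the fingers measure 114 mm over their backs; the gripper's body (76 mm by 85 mm) begins 54 mm behind the grasp point. The pads swing forward as they close: fully open they stand 13 mm farther back than shut.
Start: joints at [-1.302, 0.527, 1.433, -0, 1.181, -0.178], TCP at [0.27, -0.564, 0.405] pointing down, gripper open.
Joint ranges: [-3.08, 3.08], [-0.75, 2.2], [0.22, 2.44], [-1.43, 4.57], [0, 2.65], [-2.85, 2.85]. Speed limits (rad/s): [2.79, 2.79, 3.14, 3.14, 3.14, 3.14].

### API

Orientations are given as a unit quaternion [x, y, z, w].
In Python, from station import * gives the robot as it stands.
- The arm moves only by the shell command python3 -m jog 'ROWS' [OPENING] [FORCE]. ROWS is a JSON object of lists of equal length, an entry for each row: "linear": the shift along the world's x, y, z in mm, a list of three; "turn": the turn about the world's z in units of 5 degrees (1.0 is 5 degrees). A call has 1 to 12 rows; each row shifts and turns the commanded pose from where the row before left it; what a row does not reach is not made up. A row lasts 1/8 s, in which the tool goes at most 62.5 mm and 10.7 degrees, less where a joint would pass 70% of its speed; a pose out of reach is approached as far as the arm can. A call is refused whole if a number of a shift passes 62.5 or a number of a turn 1, either way. A call with a gripper value outside its range is refused whole. OPENING is the opening, from 0 (shut) to 1 (fully open), set as the call begins (- or left out, the last holds). The fingers move at their own pace and stop on an object; FORCE is the grip in N (left out, the last holds). Time passes only in rows, so rows that do not move let the fingers close. It gives the time, the measured TCP pose, the force, the opening and the grip force at its end, in the units of the state.
- sense(): the state, without advancing time (a new reading comes with each control period).
- snapshot(name): name is "side" or "top"; returns the picture (400x640x3 uint8, red, green, blue); there is no depth.
- get_calibration(name): a dict with "fx", "fy", "cx", "cy" (pixels), "world_to_cam" (4x4, takes a point from world to camera coordinates). Camera axes: x right, y down, z forward; pixel columns grow to the right and rows downward; lengths in m; the calibration is good to about 2 mm. A picture is of the moment at which its call begins. get_calibration takes no time and is no camera call.
- sign_off(): hands the job in; it is judged then, once.
The state is a dict: "t": time; "q": joint angles; "qd": joint speeds; "tau": joint torques, N m; "tcp_pos": TCP position; "tool_rot": TCP orientation; "force": force on the tool from outside, world axes, zero at the start; "ft_torque": the same for the moment, N m; "finger_gap": opening from 0.0 (shut) to 1.0 (fully open); "gripper_force": force on a finger pad.
Only numpy, scipy, OpenCV 4.12 (cv2) and the standard library are available. Lean on these libraries where they do the work, as an engineer would, in place of code of your own. Each camera call takes 0.05 s, during which the arm holds its last target. There are 200 camera calls.

### The job

Set the gas metering valve on the bench: turn the bar knob on top until its pointed end is lined up with the small metal tab on the dial. Then turn the six-sided lock ring under the knob clockwise (seen from above) until you feel it come up against its seat and pinch it tight, hand-tight only without straining it, with the knob still on its setting. Let go, and leave the other things on the bench where they are.

Things in the scene. Friction and masses are not known exactly. Their poses are not given: they have to be found in the camera images.
- valve: Gas metering valve, fixed to the bench: an aluminium block 130 x 130 x 40 mm with a white dial disc on it (120 mm across, its top 44 mm above the bench). Origin: centre of the block's underside, on the vertical axis that knob, lock ring and dial share; z up. It does not move.
- lock_ring: Steel six-sided lock ring on the valve's axis, 60 mm across flats (69 across corners), from 52 to 68 mm above the bench, nothing under its edge down to the dial. Origin on the axis at its underside; x axis points at the middle of a flat (flats every 60 deg: grip along x or 60 or 120 deg from it). Turns about the axis only. Gripped with the fingers reaching down on both sides of the knob.
- ring_feel (a point): Centre of the lock ring's top, on the axis, 68 mm up. How the ring feels: clockwise from above (yaw falls) a steady friction of 0.3 N m; at 0.3 to 1.2 rad from its start (differs every time, cannot be seen) it meets a springy seat and the torque then rises 2.5 N m per rad. The friction keeps it there when let go. The other way it stops within 0.15 to 0.35 rad.
- ring_flat (a point): Middle of one flat of the lock ring, 30 mm from the axis, 60 mm above the bench. Tightness: tight once the torque is 0.12 N m or more above the friction (0.05 rad past the touch); strained, which is a failure, at 0.5 N m above it (0.20 rad past the touch); 0.25 N m above it is a good hand-tight.
- knob: Black bar knob on top, turning about the same axis either way against a friction of 0.06 N m, staying where left. A disc 40 mm across (72 to 78 mm above the bench) carries an upright bar 40 mm long, 12 thick (78 to 98 mm above the bench), the grip; one end is pointed, the other square, a white line on top runs to the point. Origin on the axis, 72 mm up; x axis along the bar to the pointed end.
- knob_tip (a point): The pointed end of the knob's bar, at its top: 20 mm from the axis, 98 mm above the bench.
- tab: Small steel setting tab clipped on the dial's rim, 5 mm wide and high, lying radially from 42 to 58 mm from the axis, top 49 mm above the bench. Fixed; its place round the dial differs every time. Origin: on the valve's axis at bench height; x axis from there out through the tab. The setting is right when the knob's x axis has the same heading (within 5 deg).
- tab_end (a point): The inner end of the setting tab, top edge, 42 mm from the axis.
- sample_jar: White screw-cap sample jar, 40 mm across, 70 mm high, beside the valve at its left; leave alone. Origin: centre of its underside.
- amber_jar: Amber jar, 44 mm across, 80 mm high, beside the valve at its right; leave alone. Origin: centre of its underside.
- wrench: Steel wrench 150 mm long lying in front of the valve; leave alone. Origin: mid-length, underside.
- beaker: Glass beaker 68 mm across, 90 mm high, off to the left; leave alone. Origin: centre of its underside.
- lamp: Glass lamp tube standing upright, 38 mm across, 120 mm high, off to the right; leave alone. Origin: centre of its underside.
- spatula: Spatula 170 mm long lying off to the right; leave alone. Origin: mid-length, underside.
- dish: Shallow glass dish 90 mm across, 16 mm high, off to the left; leave alone. Origin: centre of its underside.
Mind the look-alikes: they are no part of the job. Leave any blue or red look-alike of the valve alone.

How it is judged:
By the outcome, as a careful person would: the job done as asked, in the order asked, and still so for the second after the job is handed in, with the robot touching nothing.
It also fails if it takes over 72 s, if anything falls off the work surface, if the arm or the gripper's body presses on something with over 40 N, if the wrist force passes 120 N, or if a joint passes its speed limit or range.

## Working session

There is one attempt and no reset: what is moved stays moved. The work goes in short steps, Python scripts to look and compute and a shell command to move; the robot and the scene stay as the last step left them, time stands still between calls to the robot, and variables do not carry over. Pictures are saved under pics/ and viewed, at most 10 in all, crops included, and the job is handed in when it is done.

```bash
mkdir -p pics; ls
python3 - <<'E'
from station import *
import cv2,numpy as np
for n in("top","side"):
    im=snapshot(n); cv2.imwrite(f"pics/{n}0.png",im[...,::-1]); c=get_calibration(n)
    print(n,c["fx"],c["fy"],c["cx"],c["cy"],np.round(c["world_to_cam"],3).tolist())
s=sense();print(s)
E
```

```text
pics
top 481.23176336050324 481.23176336050324 322.3208984398826 200.74340210442278 [[0.002, -1.0, -0.008, 0.003], [-0.989, -0.0, -0.145, 0.488], [0.145, 0.009, -0.989, 1.341], [0.0, 0.0, 0.0, 1.0]]
side 491.81249730369683 491.81249730369683 319.0049902086322 199.6638441719363 [[0.9, -0.436, 0.02, -0.415], [-0.213, -0.478, -0.852, 0.165], [0.381, 0.763, -0.523, 1.169], [0.0, 0.0, 0.0, 1.0]]
{'t': 0.1, 'q': array([-1.30250451e+00,  5.28407384e-01,  1.43376063e+00,  1.09985003e-05,
        1.18140834e+00, -1.78473094e-01]), 'qd': array([-4.81709001e-05, -1.79675623e-03, -3.56046368e-03, -1.16132337e-03,
        4.91371071e-04, -2.15000288e-04]), 'tau': array([-5.38150489e-04, -4.43305671e+01, -1.78586429e+01, -2.54377665e-04,
        3.91471855e-03, -1.10226205e-05]), 'tcp_pos': array([ 0.26999336, -0.56334104,  0.40381444]), 'tool_rot': array([ 9.75153700e-01,  2.21527148e-01, -3.94481678e-05, -9.91082134e-04]), 'force': array([-0.04265657, -0.92871068, -0.23026711]), 'ft_torque': array([-0.0580706 , -0.00568698,  0.05220512]), 'gripper_force': 0.0, 'finger_gap': 0.9981122754623444}
```

View pics/top0.png

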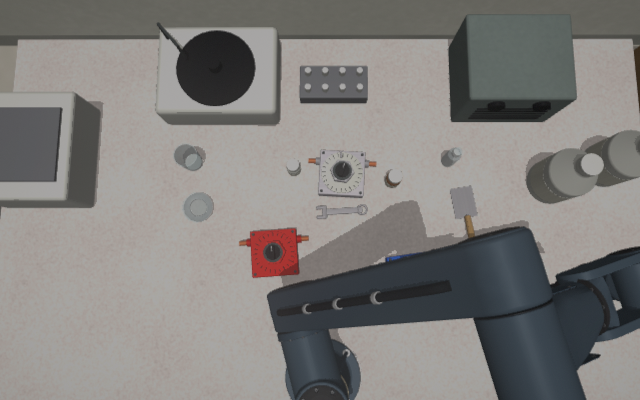

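View pics/side0.png

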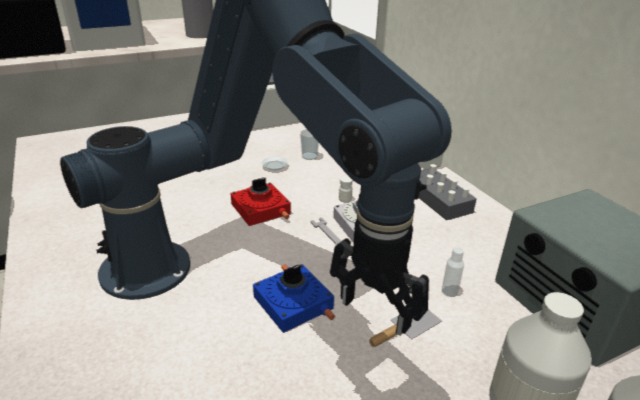

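The top view shows the white-dial valve at about (342,173), with jars on either side and the wrench in front at (342,211). The red look-alike is at (274,252). In the side view, the gripper hides the valve at about (345,215).

```bash
cat > h.py <<'E'
from station import *
import cv2,numpy as np
def cam(n):
    c=get_calibration(n);K=np.array([[c["fx"],0,c["cx"]],[0,c["fy"],c["cy"]],[0,0,1]]);return K,np.array(c["world_to_cam"])
def plane(n,uv,z):
    K,T=cam(n);R=T[:3,:3];o=-R.T@T[:3,3];d=R.T@np.linalg.solve(K,[*uv,1]);return o+d*(z-o[2])/d[2]
def proj(n,p):
    K,T=cam(n);q=K@(T[:3,:3]@np.array(p)+T[:3,3]);return q[:2]/q[2]
def tri(a,b):
    P=[K@T[:3] for K,T in(cam("top"),cam("side"))]
    X=cv2.triangulatePoints(*P,np.float64(a).reshape(2,1),np.float64(b).reshape(2,1));return (X[:3]/X[3]).ravel()
def crop(n,c,r,s,name,im=None):
    im=snapshot(n) if im is None else im
    x,y=int(c[0]),int(c[1]);k=im[y-r:y+r,x-r:x+r]
    cv2.imwrite("pics/"+name,cv2.resize(k,None,fx=s,fy=s,interpolation=cv2.INTER_CUBIC)[...,::-1]);return im
E
python3 - <<'E'
from h import *
crop("top",(342,173),35,8,"t1.png")
for uv,z in(((342,173),.044),((342,170),.098),((342,173),0.04)):print(plane("top",uv,z))
E
```

```text
[ 0.56697486 -0.05322926  0.044     ]
[ 0.56427733 -0.05149057  0.098     ]
[ 0.56779831 -0.05336069  0.04      ]
```

View pics/t1.png

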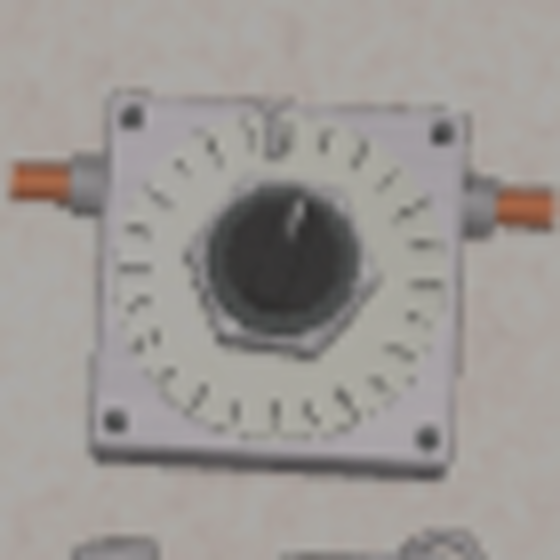

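The zoomed crop shows the tab at about (276,105–155), just left of up. The knob's white line runs from (291,240) to (303,200), a little to the right of it. The lock ring's corners are at (188,255), (222,340), (307,355) and (378,280).

```bash
python3 - <<'E'
from h import *
im=snapshot("top")
f=lambda p:np.array([307,138])+(np.array(p)+.5)/8-.5
c=np.mean([plane("top",f(p),.04)[:2] for p in((131,118),(443,132),(427,438),(116,420))],0)
hd=lambda v:np.degrees(np.arctan2(v[1],v[0]))
print("axis",c)
ti,to=[plane("top",f(p),.049)[:2] for p in((276,156),(275,107))]
print("tab",ti,to,np.linalg.norm(ti-c),np.linalg.norm(to-c),hd(ti-c),hd(to-c))
for p in((303,200),(291,240),(297,220)):
    q=plane("top",f(p),.098)[:2];print("line",hd(q-c),np.linalg.norm(q-c))
h=[plane("top",f(p),.068)[:2] for p in((188,255),(222,340),(307,355),(378,280),(345,190),(243,180))]
for q in h:print("hex",hd(q-c),np.linalg.norm(q-c),q)
print(np.mean(h,0))
for z in(0.044,.098):print(z,proj("side",[*c,z]))
K,T=cam("side");print(-T[:3,:3].T@T[:3,3])
E
python3 -m jog '{"linear":[[30,51,0],[30,51,0],[30,51,0],[30,51,0],[30,51,0],[30,51,0],[30,51,0],[30,51,0],[30,51,0],[27,51,0],[0,0,0],[0,0,0]],"turn":[0,0,0,0,0,0,0,0,0,0,0,0]}'
```

```text
axis [ 0.57050447 -0.05182511]
tab [ 0.61254498 -0.05057371] [ 0.63057597 -0.05028577] 0.04205912510970609 0.060091218955545735 1.704999667762489 1.4678909567108989
line -23.767339315231656 0.016073843529412775
line -74.66335129606533 0.002360806157784782
line -29.730534248532553 0.008823673629638467
hex 86.9377528709199 0.0330169984198788 [ 0.57226827 -0.01885526]
hex 143.7243616722587 0.03558409930425693 [ 0.54181729 -0.03077105]
hex -165.58496164092534 0.03514306745088299 [ 0.53646778 -0.06057377]
hex -102.03519341423255 0.034612172041603426 [ 0.5632874 -0.0856765]
hex -41.743818434486414 0.03373476746529867 [ 0.59567497 -0.07428576]
hex 25.16501857793007 0.03181263803760614 [ 0.59929767 -0.03829753]
[ 0.56813556 -0.05140998]
0.044 [364.19104694 211.20522606]
0.098 [365.57937946 193.98823263]
[-0.03647514 -0.99336356  0.76034893]
t: 1.7
tcp_pos: [0.5668, -0.0535, 0.4044]
tool_rot: [0.975, 0.222, -0.001, 0.0]
force: [-0.9, 1.1, 0.4]
finger_gap: 0.997
gripper_force: 0.0
```

Run:
```python
from h import *
crop("side",(365,203),37,8,"s1.png")
```

```text
(no output)
```

View pics/s1.png

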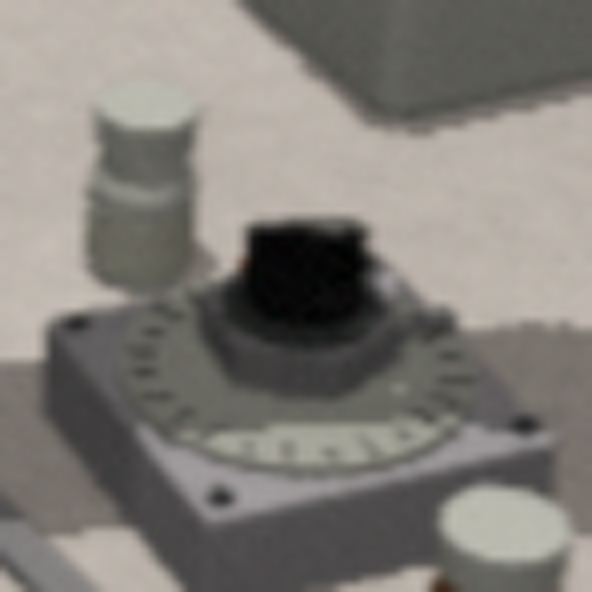

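The side crop shows the bar top from (248,232) to (365,228), with the tip on the right. The tab is at about (435,318). I'll triangulate these against the top view.

Run:
```python
from h import *
f=lambda p:np.array([307,138])+(np.array(p)+.5)/8-.5
g=lambda p:np.array([328,166])+(np.array(p)+.5)/8-.5
for n,a,b in(("tip",(303,198),(365,228)),("tab in",(276,156),(415,322)),("screwR",(443,132),(525,425)),("screwL",(131,118),(78,322)),("screwF",(427,438),(220,496))):print(n,tri(f(a),g(b)))
for h in(-10,-16,-22):
  for s in(.02,-.02):
    p=[.5695+s*np.cos(np.radians(h)),-.0517+s*np.sin(np.radians(h)),.098]
    print(h,s,(proj("side",p)-[328,166]+.5)*8-.5,(proj("top",p)-[307,138]+.5)*8-.5)
print("tab1.6",(proj("side",[.5695+.05,-.0503,.049])-[328,166]+.5)*8-.5)
s=sense();print(s["q"],s["ft_torque"])
```

```text
tip [ 0.5876636  -0.05908224  0.09725537]
tab in [ 0.61506707 -0.05179514  0.04914734]
screwR [ 0.62380722 -0.11137019  0.04139654]
screwL [0.58316865 0.02014575 0.02910501]
screwF [ 0.51210465 -0.10457031  0.04044763]
-10 0.02 [358.14117443 220.36198743] [293.86852022 188.72026783]
-10 -0.02 [244.04431496 235.42228626] [274.17784992 300.78654166]
-16 0.02 [360.12165137 223.550767  ] [299.7880828  190.05277058]
-16 -0.02 [242.20746279 232.19789498] [268.23505722 299.44125191]
-22 0.02 [361.46375975 226.79537012] [305.53639093 191.98229852]
-22 -0.02 [241.02376146 228.93470158] [262.4667215  297.49449742]
tab1.6 [416.07659929 318.70183627]
[-2.91641163e-01  4.52757269e-01  1.57482045e+00 -6.02656039e-04
  1.11478981e+00  8.33180492e-01] [ 0.00577133 -0.04826544  0.02031042]
```

```bash
python3 -m jog '{"linear":[[3,2,-12],[0,0,-12],[0,0,-12],[0,0,-12],[0,0,-12],[0,0,-12],[0,0,-12],[0,0,-12],[0,0,-12],[0,0,-12],[0,0,-12],[0,0,0]],"turn":[-1,-1,-1,-1,-1,-1,-1,-1,-1,0,0,0]}' 0.5 30
python3 - <<'E'
from h import *
crop("side",(365,195),40,8,"s2.png"); print(sense()["q"],sense()["ft_torque"])
E
```

```text
t: 3.25
tcp_pos: [0.5696, -0.052, 0.2717]
tool_rot: [0.986, -0.169, -0.001, -0.0]
force: [0.1, -0.7, -0.2]
finger_gap: 0.5
gripper_force: 0.0
[-2.86024853e-01  6.41121365e-01  1.67677867e+00 -9.34163698e-06
  8.24714609e-01  1.62333707e+00] [ 0.00189916 -0.00225105  0.00994225]
```

View pics/s2.png

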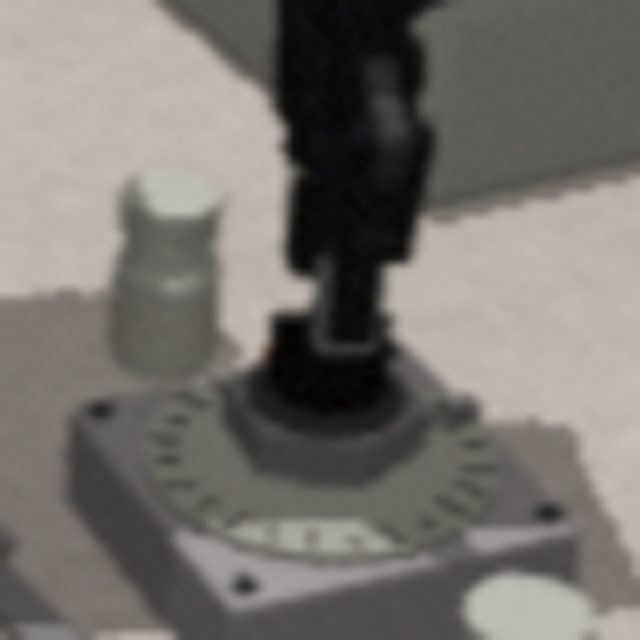

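The near finger, at (315–380, 345), straddles the bar, which spans 270–390. I'll lower 15 mm and close.

```bash
python3 -m jog '{"linear":[[0,0,-8],[0,0,-7],[0,0,0]],"turn":[0,0,0]}' && python3 -m jog '{"linear":[[0,0,0],[0,0,0],[0,0,0],[0,0,0],[0,0,0],[0,0,0]],"turn":[0,0,0,0,0,0]}' 0 30; python3 -c "
from station import *;s=sense();print(s['force'],s['ft_torque'],s['tool_rot'])"
```

```text
t: 3.68
tcp_pos: [0.5698, -0.0514, 0.2571]
tool_rot: [0.986, -0.168, -0.001, -0.0]
force: [-0.4, -0.1, 0.6]
finger_gap: 0.496
gripper_force: 0.0
t: 4.42
tcp_pos: [0.5699, -0.0528, 0.2581]
tool_rot: [0.986, -0.168, 0.0, 0.001]
force: [-1.9, -5.9, 1.1]
finger_gap: 0.127
gripper_force: 33.1
[-1.90317942 -5.93132353  1.14532549] [-0.80373628  0.26117916 -0.0106656 ] [ 9.85808834e-01 -1.67866421e-01  8.47865336e-05  1.34175827e-03]
```

```bash
python3 -m jog '{"linear":[[0,-2,0],[0,0,0],[0,0,0],[0,0,0],[0,0,0],[0,0,0],[0,0,0]],"turn":[0.8,0.8,0.8,0.8,0.95,0,0]}'; python3 -m jog '{"linear":[[0,0,0],[0,0,0],[0,0,0],[0,0,0],[0,0,10],[0,0,20],[0,0,30],[0,0,30],[0,0,30],[0,0,30],[0,0,0]],"turn":[0,0,0,0,0,0,0,0,0,0,0]}' 0.5
python3 - <<'E'
from h import *
crop("side",(365,200),37,8,"s3.png")
E
```

```text
t: 5.3
tcp_pos: [0.5699, -0.0534, 0.2581]
tool_rot: [1.0, 0.011, -0.0, -0.0]
force: [-1.4, 1.0, 3.8]
finger_gap: 0.127
gripper_force: 33.5
t: 6.68
tcp_pos: [0.5707, -0.0537, 0.4109]
tool_rot: [1.0, 0.012, 0.003, 0.001]
force: [0.4, 0.7, -0.7]
finger_gap: 0.498
gripper_force: 0.0
```

View pics/s3.png

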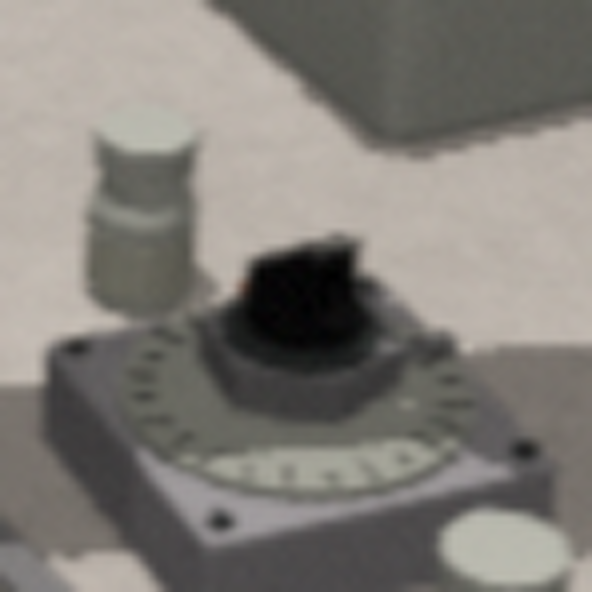

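The bar now points up-right toward the tab in the side view: the tip is at about (355,240) and the tab at (435,345). I'll move the arm aside and check the setting from the top.

```bash
python3 -m jog '{"linear":[[-20,-51,0],[-20,-51,0],[-20,-51,0],[-20,-51,0],[-20,-51,0],[-20,-51,0],[0,0,0]],"turn":[1,1,1,1,0,0,0]}' 1
python3 - <<'E'
from h import *
ims=[snapshot("top").astype(float) for _ in range(8)]
im=np.mean(ims,0).astype(np.uint8); cv2.imwrite("pics/topavg.png",im[...,::-1])
crop("top",(342,171),25,11,"t2.png",im)
E
```

```text
t: 7.6
tcp_pos: [0.4484, -0.3631, 0.4061]
tool_rot: [0.983, 0.182, -0.001, -0.0]
force: [0.9, 0.9, 0.5]
finger_gap: 0.999
gripper_force: 0.0
```

View pics/t2.png

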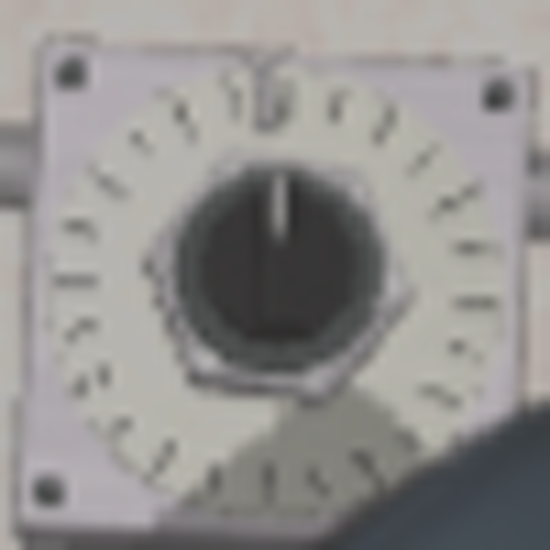

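The tab is at about (268,75–128) in this crop, and the knob's white line is at (280,172–235). The screws are at (70,72), (496,95) and (48,490), so the two look close to aligned. I'll compute the headings.

Run:
```python
from h import *
im=cv2.imread("pics/topavg.png");g=cv2.cvtColor(im,cv2.COLOR_BGR2GRAY)
f=lambda p:np.array([317,146])+(np.array(p)+.5)/11-.5
hd=lambda v:np.degrees(np.arctan2(v[1],v[0]))
S=[plane("top",f(p),.04)[:2] for p in((70,72),(496,95),(48,490))]
c=(S[1]+S[2])/2; print("axis",c,[hd(S[1]-S[0])+90,hd(S[0]-S[2])])
def cen(x0,y0,x1,y1,sign):
    p0=f((x0,y0));p1=f((x1,y1));a=np.round([*p0,*p1]).astype(int)
    s=g[a[1]:a[3]+1,a[0]:a[2]+1].astype(float);w=np.clip(sign*(s-np.median(s,axis=1,keepdims=True))-6,0,None)
    yy,xx=np.mgrid[a[1]:a[3]+1,a[0]:a[2]+1];print(s.astype(int));return np.array([(w*xx).sum(),(w*yy).sum()])/w.sum()
l=cen(240,175,325,225,1);t=cen(235,78,305,122,-1)
for n,p,z in(("line",l,.098),("tab",t,.049)):
    q=plane("top",p,z)[:2];print(n,p,q,[ (hd(q-c-[0,d]),) for d in(-.001,0,.001)],np.linalg.norm(q-c))
m=((g>60)&(g<255)).astype(np.uint8)
d=(g<75).astype(np.uint8);_,_,st,ce=cv2.connectedComponentsWithStats(d)
for s,k in zip(st,ce):
    if abs(k[0]-342)<8 and abs(k[1]-170)<8:print("knob blob",s,k,plane("top",k,.078),plane("top",k,.098))
```

```text
axis [ 0.57059943 -0.05158384] [np.float64(-3.194592532976273), np.float64(-2.8504456410868677)]
[[153 113 109 108 113 105 115 143 154]
 [103  83  80  86 128  70  80  98 117]
 [ 78  67  61  83 136  57  61  76  86]
 [ 65  56  52  82 134  55  54  60  65]
 [ 57  54  51  82 135  55  53  55  56]
 [ 56  55  50  76 119  54  53  55  55]]
[[177 174 143 148 155 159 179]
 [143 173 136 149 146 151 178]
 [147 174 141 145 125 151 177]
 [153 173 137 143 116 152 178]
 [174 173 132 127 146 173 179]]
line [342.23443983 163.47510373] [ 0.58264207 -0.05221485] [(np.float64(1.7550122092342222),), (np.float64(-2.9994384729118484),), (np.float64(-7.712993036996368),)] 0.012059159612612119
tab [341.03409091 156.11931818] [ 0.61531712 -0.05050316] [(np.float64(2.6640094640867193),), (np.float64(1.3843834501959915),), (np.float64(0.10337486203519984),)] 0.04473073832858539
knob blob [335 162  15  16 170] [341.82352941 170.14117647] [ 0.56812161 -0.05165339  0.078     ] [ 0.56388084 -0.0510032   0.098     ]
```

```bash
python3 -m jog '{"linear":[[20,51,0],[20,51,0],[20,52,0],[20,52,0],[20,52,0],[21,52,0],[0,0,-30],[0,0,-45],[0,0,-45],[0,0,-30],[0,0,0],[0,0,0]],"turn":[0,0,0,0,0,0,0,0,0,0,0,0]}' 1
python3 - <<'E'
from h import *
crop("side",(365,195),37,8,"s4.png"); print(sense()["force"],sense()["ft_torque"])
E
```

```text
t: 9.5
tcp_pos: [0.5717, -0.0493, 0.2588]
tool_rot: [0.983, 0.186, 0.001, 0.0]
force: [-0.2, -0.1, -0.1]
finger_gap: 1.001
gripper_force: 0.0
[0.37246628 0.34119702 0.73212575] [0.01184449 0.03832629 0.01415142]
```

View pics/s4.png

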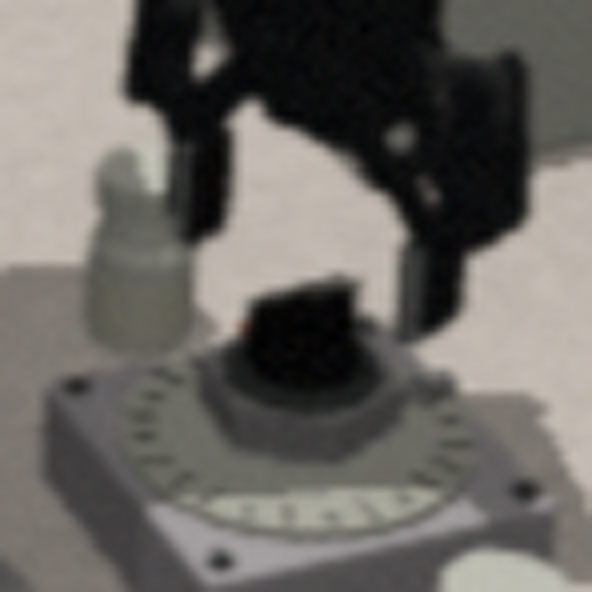

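The open fingers, at (200,235) and (430,335), sit on either side of the knob. I'll correct by 1.5 mm in x and 4 mm in y, lower, and close.

```bash
python3 -m jog '{"linear":[[-1.5,-4,0],[0,0,-12],[0,0,-15],[0,0,-15],[0,0,0]],"turn":[0,0,0,0,0]}' && python3 -c "
from station import *;s=sense();print(s['force'],s['ft_torque'])"; python3 -m jog '{"linear":[[0,0,0],[0,0,0],[0,0,0],[0,0,0],[0,0,0]],"turn":[0,0,0,0,0]}' 0 50; python3 -c "
from station import *;s=sense();print(s['force'],s['ft_torque'],s['tool_rot'])"
```

```text
t: 10.18
tcp_pos: [0.5688, -0.0535, 0.2137]
tool_rot: [0.983, 0.185, -0.002, -0.001]
force: [-1.0, 0.6, -0.7]
finger_gap: 1.002
gripper_force: 0.0
[-0.99012996  0.55283922 -0.73467362] [ 0.01312888 -0.02131019 -0.04363962]
t: 10.8
tcp_pos: [0.5696, -0.0534, 0.2162]
tool_rot: [0.983, 0.185, 0.0, -0.0]
force: [-1.1, 2.6, 5.5]
finger_gap: 0.693
gripper_force: 55.6
[-1.06009245  2.61982994  5.47202625] [ 0.49488433  0.14158714 -0.12366346] [ 9.82729498e-01  1.85047732e-01  2.33830728e-04 -1.25234997e-04]
```

```bash
cat > r.py <<'E'
from station import *
import numpy as np
s=sense();r=s['tool_rot'];print('head',round(np.degrees(2*np.arctan2(r[1],r[0])),2),'T',np.round(s['ft_torque'],3),'F',np.round(s['force'],1),'q6',round(s['q'][5],2))
E
python3 -m jog '{"linear":[[0,0,0],[0,0,0],[0,0,0]],"turn":[-0.6,-0.6,0]}' >/dev/null; python3 r.py
python3 -m jog '{"linear":[[0,0,0],[0,0,0],[0,0,0]],"turn":[-0.8,-0.8,0]}'>/dev/null; python3 r.py
python3 -m jog '{"linear":[[0,0,0],[0,0,0]],"turn":[-0.8,0]}'; python3 r.py
```

```text
head 15.31 T [ 0.453  0.227 -0.282] F [-1.6  1.6  5.4] q6 1.01
head 7.3 T [ 0.469  0.169 -0.313] F [-0.6  3.1  4.8] q6 1.15
t: 11.8
tcp_pos: [0.5696, -0.0535, 0.2162]
tool_rot: [1.0, 0.029, 0.0, -0.0]
force: [-1.0, 3.2, 6.0]
finger_gap: 0.689
gripper_force: 55.8
head 3.3 T [ 0.513  0.166 -0.301] F [-1.   3.2  6. ] q6 1.22
```

```bash
python3 -m jog '{"linear":[[0,0,0],[0,0,0]],"turn":[-0.7,0]}'>/dev/null; python3 r.py
python3 -m jog '{"linear":[[0,0,0],[0,0,0]],"turn":[-0.7,0]}'>/dev/null; python3 r.py
```

```text
head -0.19 T [ 0.455  0.16  -0.307] F [-0.8  1.1  5.5] q6 1.28
head -3.69 T [ 0.446  0.157 -0.289] F [-0.4  2.9  6. ] q6 1.35
```

```bash
python3 -m jog '{"linear":[[0,0,0],[0,0,0]],"turn":[-0.7,0]}'>/dev/null; python3 r.py
python3 -m jog '{"linear":[[0,0,0],[0,0,0]],"turn":[-0.5,0]}'>/dev/null; python3 r.py
```

```text
head -7.19 T [ 0.471  0.188 -0.272] F [-1.8  2.4  5.7] q6 1.41
head -9.67 T [ 0.47   0.177 -0.229] F [-1.1  2.6  5.1] q6 1.45
```

```bash
python3 -m jog '{"linear":[[0,0,0],[0,0,0],[0,0,0]],"turn":[0,0,0]}'>/dev/null; python3 r.py
python3 -m jog '{"linear":[[0,0,0],[0,0,0]],"turn":[-0.4,0]}'>/dev/null; python3 r.py
python3 -c "
from station import *
s=sense();print(s['tau'].round(2),s['finger_gap'],s['tcp_pos'])"
```

```text
head -9.67 T [ 0.462  0.081 -0.234] F [-0.9  2.3  5.8] q6 1.45
head -11.64 T [ 0.468  0.164 -0.128] F [-0.8  2.1  6. ] q6 1.48
[ -1.   -41.76  -9.52  -0.53  -0.46  -0.12] 0.6922788909541502 [ 0.56962056 -0.05343989  0.21620612]
```

The readings while stopped look like friction reversed by servo settling (spring minus 0.3). I'll creep slowly and read while still moving.

```bash
for i in 1 2; do python3 -m jog '{"linear":[[0,0,0]],"turn":[-0.12]}'>/dev/null; python3 r.py; done
python3 -m jog '{"linear":[[0,0,0],[0,0,0]],"turn":[0,0]}'>/dev/null; python3 r.py
```

```text
head -12.14 T [0.599 0.093 0.352] F [-1.   3.   5.8] q6 1.49
head -12.74 T [0.624 0.055 0.306] F [-0.4  2.5  4.9] q6 1.5
head -12.75 T [0.551 0.117 0.191] F [-0.5  2.8  5.2] q6 1.5
```

```bash
python3 -m jog '{"linear":[[0,0,0],[0,0,0]],"turn":[0.15,0.15]}'>/dev/null; python3 r.py
python3 -m jog '{"linear":[[0,0,0],[0,0,0],[0,0,0]],"turn":[-0.15,-0.15,-0.15]}'>/dev/null; python3 r.py
python3 -c "
from station import *
for i in range(4): print(sense()['ft_torque'][2])"
```

```text
head -11.38 T [ 0.47   0.157 -0.323] F [-0.4  2.   4.8] q6 1.48
head -13.49 T [0.577 0.091 0.285] F [-1.3  2.8  5.3] q6 1.52
0.2849363183625188
0.2849363183625188
0.2849363183625188
0.2849363183625188
```

Forward reads +0.29 and backward −0.32, so this is plain friction and the seat isn't reached yet. I'll continue with steady creeps.

```bash
for i in 1 2 3 4; do python3 -m jog '{"linear":[[0,0,0],[0,0,0],[0,0,0],[0,0,0]],"turn":[-0.15,-0.15,-0.15,-0.15]}'>/dev/null; python3 r.py; done
```

```text
head -16.49 T [0.539 0.107 0.283] F [-0.8  2.1  5. ] q6 1.57
head -19.49 T [0.575 0.1   0.322] F [0.  2.4 5.1] q6 1.62
head -22.49 T [0.496 0.062 0.306] F [-1.   2.6  5.5] q6 1.67
head -25.49 T [0.563 0.125 0.259] F [-1.   2.5  5.1] q6 1.73
```

```bash
for i in 1 2 3; do python3 -m jog '{"linear":[[0,0,0],[0,0,0],[0,0,0]],"turn":[-0.15,-0.15,-0.15]}'>/dev/null; python3 r.py; done
```

```text
head -27.74 T [0.509 0.051 0.31 ] F [-0.8  3.2  4.9] q6 1.77
head -29.99 T [0.505 0.109 0.29 ] F [-1.2  2.3  5.8] q6 1.81
head -32.23 T [0.477 0.1   0.311] F [-0.8  2.8  5.6] q6 1.84
```

```bash
for i in 1 2 3; do python3 -m jog '{"linear":[[0,0,0],[0,0,0],[0,0,0]],"turn":[-0.15,-0.15,-0.15]}'>/dev/null; python3 r.py; done
```

```text
head -34.49 T [0.5   0.055 0.328] F [-1.2  2.9  5.5] q6 1.88
head -36.73 T [0.527 0.099 0.331] F [-1.8  2.9  5.5] q6 1.92
head -38.98 T [0.517 0.047 0.312] F [-0.6  1.5  6.1] q6 1.96
```

```bash
for i in 1 2; do python3 -m jog '{"linear":[[0,0,0],[0,0,0],[0,0,0]],"turn":[-0.15,-0.15,-0.15]}'>/dev/null; python3 r.py; done; python3 -c "
from station import *
s=sense();print(s['t'],s['finger_gap'],s['gripper_force'],s['tcp_pos'])"
```

```text
head -41.23 T [0.516 0.11  0.368] F [-1.6  1.9  5.6] q6 2.0
head -43.47 T [0.529 0.053 0.363] F [-1.2  2.6  5.3] q6 2.04
19.55 0.697075877818918 55.796087980270386 [ 0.56961493 -0.05341522  0.21621911]
```

```bash
for i in 1 2; do python3 -m jog '{"linear":[[0,0,0],[0,0,0]],"turn":[-0.15,-0.15]}' | grep gap; python3 r.py; done
```

```text
finger_gap: 0.69
head -44.95 T [ 0.573 -0.049  0.43 ] F [-1.1  2.7  5. ] q6 2.07
finger_gap: 0.691
head -46.44 T [ 0.528 -0.063  0.459] F [-1.   3.4  6.2] q6 2.09
```

```bash
for i in 1 2; do python3 -m jog '{"linear":[[0,0,0],[0,0,0]],"turn":[-0.12,-0.12]}' | grep gap; python3 r.py; done
```

```text
finger_gap: 0.695
head -47.63 T [ 0.601 -0.073  0.493] F [-1.8  2.4  4.7] q6 2.11
finger_gap: 0.692
head -48.82 T [ 0.559 -0.116  0.545] F [-1.2  2.5  5.3] q6 2.13
```

The torque is 0.545 N m, about 0.24 above the friction, which is a good hand-tight. I'll release, lift, move aside and check.

```bash
python3 -m jog '{"linear":[[0,0,0],[0,0,0],[0,0,0],[0,0,0],[0,0,20],[0,0,30],[0,0,50],[0,0,50],[0,0,40],[0,0,0]],"turn":[0,0,0,0,0,0,0,0,0,0]}' 1;python3 -m jog '{"linear":[[-20,-51,0],[-20,-51,0],[-20,-51,0],[-20,-51,0],[-20,-51,0],[-20,-51,0],[0,0,0]],"turn":[0,0,0,0,0,0,0]}'
python3 - <<'E'
from h import *
im=np.mean([snapshot("top").astype(float) for _ in range(8)],0).astype(np.uint8)
a=cv2.imread("pics/topavg.png")[...,::-1]
f=lambda m:cv2.resize(m[141:201,307:377],None,fx=8,fy=8,interpolation=cv2.INTER_CUBIC)[:, :400]
cv2.imwrite("pics/t3.png",np.hstack([f(a),f(im)])[...,::-1])
E
```

```text
t: 21.8
tcp_pos: [0.5704, -0.0538, 0.4095]
tool_rot: [0.91, -0.415, 0.004, -0.001]
force: [0.8, 0.7, -0.2]
finger_gap: 1.001
gripper_force: 0.0
t: 22.68
tcp_pos: [0.4479, -0.3631, 0.4042]
tool_rot: [0.909, -0.417, -0.001, 0.0]
force: [0.1, 0.8, -0.8]
finger_gap: 0.999
gripper_force: 0.0
```

View pics/t3.png

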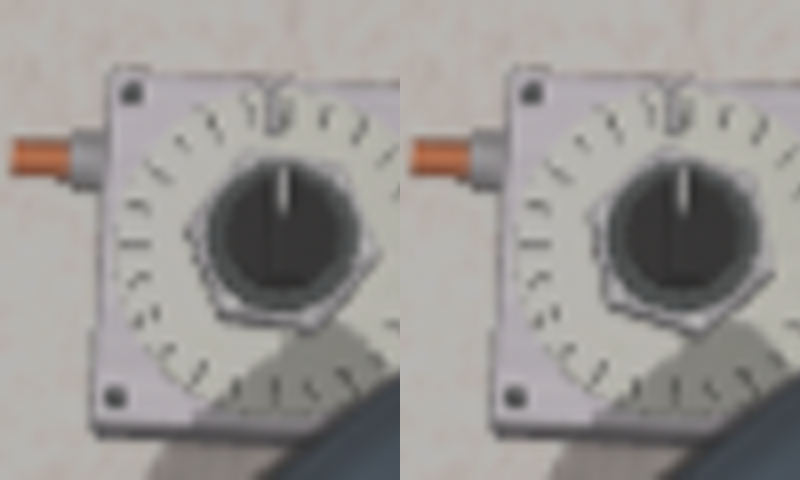

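The knob line is unchanged, at (284,190) before and (684,190) after, and still points at the tab. The ring's corners have moved round by about 10° modulo 60°, which matches the 70° it was turned.

```bash
python3 -c "
from station import *;print(sign_off())"
```

```text
the job is handed in; nothing more can be done
None
```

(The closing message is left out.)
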